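Dock the sprinkle canister and open its cap

TASK

Lift the white sprinkle canister out from among the jars, set it down upright at the mouth of the steel dock with its pour lip pointing to the dock's closed end, push it fully home under the rails' lips and let go of it. Only then take the cap by its bar and turn it until the cap's opening lies squarely over the pour hole at the lip, and let go. Do not tip the canister and leave the other things where they stand.

Things in the scene. Friction and masses are not known exactly. Their poses are not given: they have to be found in the camera images.
- canister: Loose white canister, 0.35 to 0.65 kg, standing upright: square grey foot plate 80 x 80 mm, 6 mm high, sides parallel to x and y, which slides easily (friction 0.2 to 0.3); round tub of 58 mm diameter from z = 6 to 76 mm; turning cap on top. Pour lip (26 mm wide, z = 60 to 75 mm) on the +x side to 45 mm from the axis. Height with the cap's bar 108 mm. Origin: centre of the underside; z up.
- canister_center (a point): Point on the axis of the canister, 45 mm above its underside; axes as the canister's (+x to the pour lip). The round tub can be gripped anywhere round it except at the lip, above the foot plate.
- pour_lip (a point): Tip of the canister's pour lip: 40 mm along the canister's +x from its axis, 68 mm above its underside.
- pour_hole (a point): Centre of the fan-shaped pour hole in the canister's top, under the cap: 19 mm from the axis along the canister's +x, above the lip; dark where it shows through the cap's opening. 76 mm above the underside.
- cap_opening (a point): Centre of the one fan-shaped opening (about 80 degrees, 10 to 27 mm from the axis) in the cap: 19 mm from the axis along the cap's +x, 82 mm above the underside. Axes are the cap's: the bar lies along y.
- cap_bar (a point): Centre of the cap's wooden bar, on the canister's axis, 94.5 mm above the underside: the bar is 54 mm long along the cap's y, 14 mm thick along the cap's x and 26 mm tall (z = 81.5 to 107.5 mm), standing on the 60 mm cap disc whose top is at 81.5 mm. Pinch it across its 14 mm and turn about the vertical.
- cap (a joint): Angle of the cap on the canister, rad, counter-clockwise from above; 0 (or any multiple of 2 pi) has the opening over the pour hole. It turns both ways without stops and stays where it is left (friction torque 0.04 Nm). It starts at 1.3 to 4.98.
- dock: Fixed steel dock. Origin on the worktop where a docked canister's axis stands; +x points to the closed end, z up. No floor: the foot slides on the worktop between two rails along x, 86 mm apart inside, 18 mm high, x = -42 to 42 mm. Their lips reach over the foot (underside z = 11 mm, 70 mm apart, x = -35 to 40 mm), so the foot can only be slid in from the mouth.
- dock_mouth (a point): Point on the worktop 80 mm in front of the dock's origin (its -x side), in the middle of the mouth; axes as the dock's. Flared guides 18 mm high narrow the mouth from about 112 mm at x = -77 mm to 86 mm at x = -42 mm.
- dock_stop (a point): Foot of the dock's closed end: face of the 18 mm high stop, 41.5 mm from the dock's origin along its +x. Pushed against it, the canister's origin is within 2 mm of the dock's. Behind it lies a low catch tray to x = 98 mm. The dock is 114 mm wide outside.
- customer_display: Dark tilted card screen on a wedge, 121 (x) x 150 (y) x 153 mm high, loose; origin centre of underside. Bystander.
- pump_bottle: Pump bottle, 58 mm wide, 157 mm high, loose; origin centre of underside. Bystander.
- jar_honey: Lidded jar, 56 mm diameter, 95 mm high, loose; origin centre of underside. Bystander.
- jar_plum: Lidded jar, 66 mm diameter, 88 mm high, loose; origin centre of underside. Bystander.
- jar_curd: Lidded jar beside the dock, 68 mm diameter, 70 mm high, loose; origin centre of underside. Bystander.
- card_holder: Wooden card holder, 40 (x) x 100 (y) x 56 mm high, loose; origin centre of underside. Bystander.

How it is judged:
By the outcome, as a careful person would: the job done as asked, in the order asked, and still so for the second after the job is handed in, with the robot touching nothing.
It also fails if it takes over 72 s, if anything falls off the work surface, if the arm or the gripper's body presses on something with over 40 N, if the wrist force passes 120 N, or if a joint passes its speed limit or range.

ROBOT

A 7-joint arm with a two-finger parallel gripper is mounted at the origin on a cart in front of the work surface, level with it; the furniture and walls round the work are solid. World frame = base frame: x ahead of the robot, y to its left, z up, the work surface at z = 0. Lengths are in m, angles in rad, forces in N, time in s.
With the tool pointing down it reaches from about 0.4 to 0.9 m from the base axis. Payload 5.5 kg.
Tool frame: the origin (TCP) lies at the very end of the fingers, on their centre line; the grasp point (between the pads) lies 19 mm behind it (manip.grasp_offset is the distance from the TCP to the grasp point, in m); x points along the fingers, y is the direction in which the jaws open and shut, and the axes are right-handed (so a half turn about x gives the same grasp; the last joint's range is limited). The gripper opens to 92 mm and grips with 3 to 60 N. Pads are 19 mm wide; open, the fingers measure 130 mm over their backs; the gripper's body (75 mm by 190 mm) begins 47 mm behind the grasp point.
Start: joints at [1.402, 0.501, -0.427, 1.55, 0.221, 1.138, -0.21], TCP at [0.272, -0.59, 0.227] pointing down, gripper open.
Joint ranges: [-2.88, 2.88], [-0.31, 2.03], [-1.54, 1.56], [0.2, 2.42], [-1.41, 4.55], [0.19, 2.02], [-2.57, 2.57]. Speed limits (rad/s): [2.57, 2.57, 3.14, 3.14, 3.14, 3.14, 3.14].

INTERFACE

Orientations are given as a unit quaternion [x, y, z, w].
In Python, from workcell import observe, cams, finish_job, manip gives the robot as it stands.
- The arm moves only by the tool send_rows, never from a script. Its argument "commands" is a list of rows, each a list of 3 entries, a list of its own where there are three numbers: the opening in per cent of the stroke, from 0 (shut) to 100 (fully open), then the shift along the tool's x, y, z scaled (see below), then the turn about the tool's x scaled (see below). In form: [[grip, [x, y, z], twist], ...]. A call has 1 to 20 rows; each row is the pose to reach, as a shift and turn from the pose commanded when the call began, along the tool's axes at that moment; what a row does not reach only later rows make up. The controller multiplies each number of a shift by 0.75 m and each number of a turn by 90 degrees. A row lasts 1/10 s, in which the tool goes at most 50 mm and 8.59 degrees, less where a joint would pass 70% of its speed; a pose out of reach is approached as far as the arm can. A call with a number of a shift or a turn outside -1 to 1 is refused whole. A call with a gripper value outside its range is refused whole. The fingers move at their own pace and stop on an object; the grip force is fixed at half the most. Time passes only in rows, so rows that repeat a pose let the fingers close. It gives the time, the measured TCP pose, the force and the opening at its end, in the units of the state.
- observe(): the state, without advancing time (a new reading comes with each control period).
- cams.read_camera(name): name is "scene" or "top" or "wrist"; returns (picture, depth): 400x640x3 uint8, blue, green, red; 400x640 float32, m along the optical axis (not along the pixel's ray), 0 where there is no reading.
- cams.calibration(name): a dict with "camera_matrix" (3x3 intrinsics, pixels), "origin" and "orientation" of the camera in the world; the wrist camera has in their place "mount" (4x4, takes a point from camera to tool coordinates, whose origin is the TCP and whose axes are the tool frame's). Camera axes: x right, y down, z forward; pixel columns grow to the right and rows downward; lengths in m; the calibration is good to about 2 mm. A picture is of the moment at which its call begins: read the wrist's pose just before it. calibration takes no time and is no camera call.
- finish_job(): hands the job in, once; it reports no verdict.
The state is a dict: "t": time; "joint_positions": joint angles; "qd": joint speeds; "tau": joint torques, N m; "tcp_pos": TCP position; "orientation": TCP orientation; "contact_force": force on the tool from outside, world axes, zero at the start; "ft_torque": the same for the moment, N m; "grip_width": finger opening in m.
Only numpy, scipy, OpenCV 4.12 (cv2) and the standard library are available. Lean on these libraries where they do the work, as an engineer would, in place of code of your own. Each camera call takes 0.05 s, during which the arm holds its last target. There are 200 camera calls.

## Working session

There is one attempt and no reset: what is moved stays moved. The work goes in short steps, Python scripts to look and compute and a tool call to move; the robot and the scene stay as the last step left them, time stands still between calls to the robot, and variables do not carry over. Pictures are saved under pics/ and viewed, about 8 in all and at most 12, crops included, and the job is handed in when it is done.

Besides the shell and the picture viewer there is one more tool, called as a command line: name --argument value ..., lists and objects as JSON in quotes. send_rows: Moves the arm, as the interface text tells. Its arguments: {"type":"object","properties":{"commands":{"type":"array","items":{"type":"array"}}},"required":["commands"]}

```bash
mkdir -p pics; cat > h.py <<'E'
import numpy as np, cv2
from scipy.spatial.transform import Rotation as R
from workcell import observe, cams, manip
def cam(name, s=None):
    c=cams.calibration(name); K=np.array(c["camera_matrix"])
    if "mount" in c:
        s=s or observe(); T=np.eye(4); T[:3,:3]=R.from_quat(s["orientation"]).as_matrix(); T[:3,3]=s["tcp_pos"]
        T=T@np.array(c["mount"]); return K,T
    T=np.eye(4); o=np.array(c["orientation"]); T[:3,:3]=R.from_quat(o).as_matrix() if o.size==4 else o; T[:3,3]=c["origin"]; return K,T
def ray(K,T,u,v,z):
    d=T[:3,:3]@np.linalg.inv(K)@[u,v,1]; return T[:3,3]+d*(z-T[2,3])/d[2]
def cloud(K,T,D):
    v,u=np.indices(D.shape); P=np.stack([(u-K[0,2])/K[0,0]*D,(v-K[1,2])/K[1,1]*D,D],-1)
    return P@T[:3,:3].T+T[:3,3]
def proj(K,T,p):
    q=K@(T[:3,:3].T@(np.array(p)-T[:3,3])); return q[:2]/q[2]
E
python3 - <<'E'
from h import *
s=observe(); print(s, manip.grasp_offset)
for n in("top","scene"):
    im,D=cams.read_camera(n); cv2.imwrite(f"pics/{n}1.png",im); np.save(f"pics/{n}1.npy",D); K,T=cam(n); print(n,K,T)
E
```

```text
{'t': 0.0, 'joint_positions': array([ 1.40220764,  0.50187352, -0.42675893,  1.55142849,  0.22083537,
        1.13832659, -0.21030387]), 'qd': array([-6.39218266e-04,  2.14147130e-04, -9.38464397e-05, -1.06759239e-03,
        1.88600726e-04, -1.12773656e-03, -1.29688385e-03]), 'tau': array([ 3.42699732e-04, -5.66586614e+01, -5.81572741e+00, -2.79105896e+01,
       -6.84182905e-02,  3.08702525e-02,  1.94465474e-04]), 'tcp_pos': array([ 0.27165881, -0.58973789,  0.22566838]), 'orientation': array([-0.69054709, -0.1521722 ,  0.69083007, -0.15080501]), 'contact_force': array([-0.13980257,  0.25154653,  0.44863759]), 'ft_torque': array([-0.02515363, -0.00355872,  0.0144114 ]), 'grip_width': 0.0918415144558996} 0.0188
top [[510.37817135   0.         319.55359128]
 [  0.         510.37817135 203.07160615]
 [  0.           0.           1.        ]] [[-0.13616576 -0.77331393  0.61922892 -0.60927367]
 [-0.99068308  0.10782509 -0.08319132  0.17101743]
 [-0.00243541 -0.62478742 -0.7807911   1.50409377]
 [ 0.          0.          0.          1.        ]]
scene [[397.75232229   0.         320.43607247]
 [  0.         397.75232229 200.87605865]
 [  0.           0.           1.        ]] [[-0.85607812 -0.21488763  0.47005698 -0.13160268]
 [-0.51659966  0.32765664 -0.79105368  1.09194142]
 [ 0.01597036 -0.92003502 -0.39151055  0.62733609]
 [ 0.          0.          0.          1.        ]]
```

View pics/top1.png

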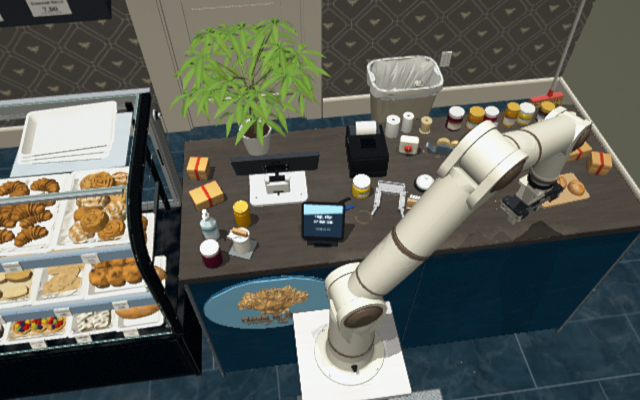

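View pics/scene1.png

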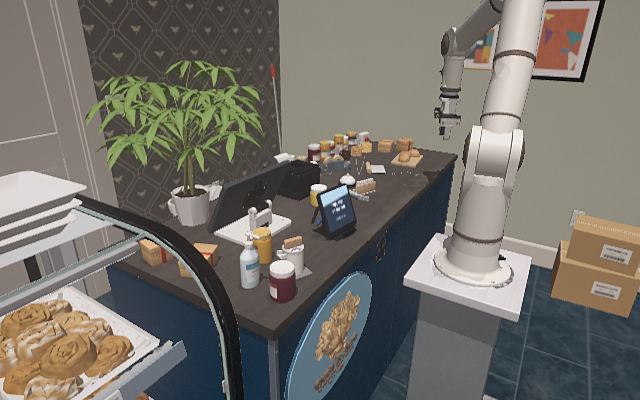

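The top view shows the canister at about (240,240), with the pump bottle (208,222), honey jar (242,212) and plum jar (210,253) round it. The dock is at (390,197), the curd jar at (361,186) and the display at (323,222). I'll zoom in.

```bash
python3 - <<'E'
from h import *
a=cv2.imread("pics/top1.png"); b=cv2.imread("pics/scene1.png")
f=lambda im,x,y,w,h,s:cv2.resize(im[y:y+h,x:x+w],None,fx=s,fy=s,interpolation=cv2.INTER_CUBIC)
A=f(a,190,195,80,75,5); B=f(a,350,165,80,75,5); C=f(b,235,215,80,45*75//45,5)[:225]; 
C=f(b,235,225,80,45,5)
Dd=f(b,300,170,80,45,5)
cv2.imwrite("pics/z1.png",np.vstack([np.hstack([A,B]),np.hstack([C,Dd])]))
for n in("top","scene"):
    K,T=cam(n); D=np.load(f"pics/{n}1.npy"); P=cloud(K,T,D); np.save(f"pics/{n}P.npy",P)
    for uv in ([(240,228),(240,240),(243,248),(390,185),(361,186),(330,230),(425,182),(410,197)] if n=="top" else [(292,241),(292,255),(300,270),(348,182),(318,190)]): print(n,uv,P[uv[1],uv[0]].round(3))
E
```

```text
top (240, 228) [0.451 0.306 0.078]
top (240, 240) [0.403 0.308 0.074]
top (243, 248) [0.395 0.303 0.036]
top (390, 185) [ 0.638 -0.274 -0.004]
top (361, 186) [ 0.585 -0.144  0.072]
top (330, 230) [ 0.417 -0.003  0.053]
top (425, 182) [ 0.603 -0.398  0.033]
top (410, 197) [ 0.521 -0.315  0.057]
scene (292, 241) [0.419 0.313 0.103]
scene (292, 255) [0.408 0.329 0.07 ]
scene (300, 270) [0.393 0.313 0.02 ]
scene (348, 182) [-0.132  1.092  0.627]
scene (318, 190) [ 0.601 -0.121  0.069]
```

View pics/z1.png

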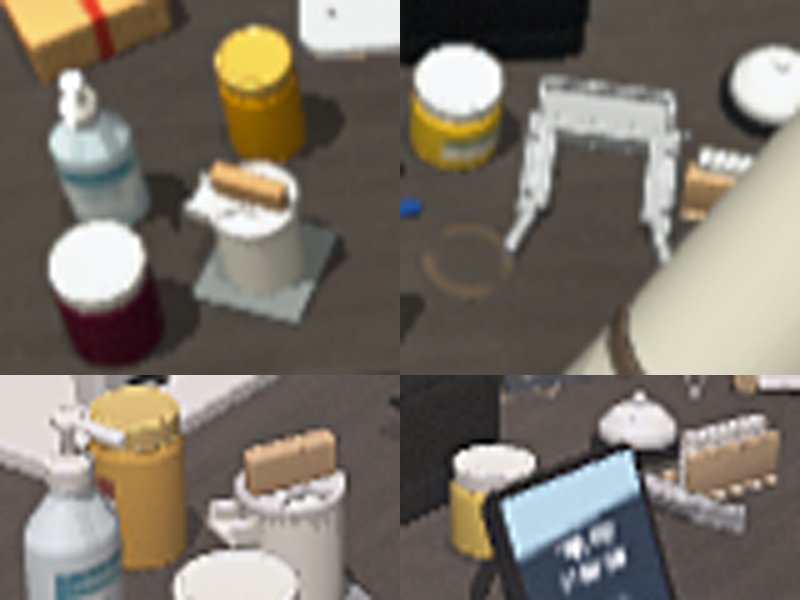

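```bash
python3 - <<'E'
from h import *
K,T=cam("top")
c=[ray(K,T,190+x/5-.4,195+y/5-.4,.006) for x,y in[(197,297),(297,322),(343,235)]]
print("foot",np.round(c,4)); c=np.array(c); print("lens",np.linalg.norm(np.diff(c,axis=0)[:,:2],axis=1),"ctr",(c[0]+c[2])/2, "ang",np.degrees(np.arctan2(*(c[0]-c[1])[[1,0]])),np.degrees(np.arctan2(*(c[2]-c[1])[[1,0]])))
f=lambda x,y,z,x0=190,y0=195:ray(K,T,x0+x/5-.4,y0+y/5-.4,z).round(4)
print("lip",f(190,205,.075),"barends",f(212,165,.1075),f(288,190,.1075))
for n,p in dict(tl=(540,80),tr=(675,90),traybl=(545,125),traybr=(672,138),lm=(510,248),rm=(665,258),lk=(528,205),rk=(650,215)).items(): print(n,f(p[0]-400,p[1],.018,350,165))
P=np.load("pics/topP.npy"); D=np.load("pics/top1.npy")
# object tops from depth
for n,(u,v,r) in dict(plum=(209.5,247,12),pump=(208,222,12),honey=(241,207,12),disp=(325,225,25),curd=(361,181,12)).items():
    q=P[int(v)-r:int(v)+r,int(u)-r:int(u)+r].reshape(-1,3); q=q[(q[:,2]>.03)]
    t=q[q[:,2]>np.percentile(q[:,2],70)]; print(n,"xy range",q[:,:2].min(0).round(3),q[:,:2].max(0).round(3),"top ctr",t.mean(0).round(3))
q=P[175:222,366:408].reshape(-1,3); q=q[(q[:,2]>.012)&(q[:,2]<.03)]; print(cv2.minAreaRect(q[:,:2].astype(np.float32)*1000))
E
```

```text
foot [[0.3973 0.3547 0.006 ]
 [0.3672 0.2867 0.006 ]
 [0.4355 0.2507 0.006 ]]
lens [0.07437739 0.07725721] ctr [0.41641198 0.30272911 0.006     ] ang 66.08072072435343 -27.77759599831771
lip [0.4266 0.349  0.075 ] barends [0.4341 0.3295 0.1075] [0.4063 0.2796 0.1075]
tl [ 0.6485 -0.2246  0.018 ]
tr [ 0.6241 -0.3254  0.018 ]
traybl [ 0.6034 -0.219   0.018 ]
traybr [ 0.5774 -0.3117  0.018 ]
lm [ 0.4912 -0.1691  0.018 ]
rm [ 0.4666 -0.2794  0.018 ]
lk [ 0.5289 -0.1903  0.018 ]
rk [ 0.5071 -0.2778  0.018 ]
plum xy range [-0.609  0.171] [0.472 0.445] top ctr [0.315 0.394 0.179]
pump xy range [-0.609  0.171] [0.501 0.441] top ctr [0.46  0.411 0.148]
honey xy range [-0.609  0.171] [0.561 0.328] top ctr [0.427 0.288 0.222]
disp xy range [-0.609 -0.054] [0.48  0.171] top ctr [0.429 0.02  0.172]
curd xy range [-0.609 -0.208] [0.708 0.171] top ctr [ 0.583 -0.142  0.107]
((575.7186279296875, -242.44271850585938), (153.7766571044922, 203.48077392578125), 78.55845642089844)
```

```bash
cat >> h.py <<'E'
def axes(s=None):
    s=s or observe(); return R.from_quat(s["orientation"]).as_matrix()
def yaw(s=None):  # world angle of tool y, deg
    y=axes(s)[:,1]; return np.degrees(np.arctan2(y[1],y[0]))
def plan(p,yw=None,mod=True):  # rows numbers to get TCP to p and jaw line at yw
    s=observe(); M=axes(s); sh=M.T@(np.array(p)-s["tcp_pos"])/.75
    d=0
    if yw is not None:
        d=yw-yaw(s); d=(d+90)%180-90 if mod else (d+180)%360-180
    # tool x down: turn about +x lowers world yaw
    print("shift",sh.round(4),"twist",round(-d/90,4),"dyaw",round(d,1),"j7",s["joint_positions"][6].round(2))
E
python3 - <<'E'
from h import *
s=observe(); print(axes(s).round(3),"yaw",yaw(s)); print(np.array(cams.calibration("wrist")["mount"]).round(3), cam("wrist")[0][0])
K,T=cam("top")
f=lambda x,y,z,x0=190,y0=195:ray(K,T,x0+x/5-.4,y0+y/5-.4,z).round(4)
print("honey",f(257,60,.095),"plum",f(98,265,.088),"pump",f(95,135,.11),"curd",f(458,78,.07,270,165),"cardholder",f(705-400,175,.056,350,165))
for z in (.153,):print("disp top edge",ray(K,T,304,205,z),ray(K,T,344,206,z), "bottom",ray(K,T,305,243,0),ray(K,T,343,240,0))
plan([.43,-.4,.35],None)
E
```

```text
[[-0.001  0.419 -0.908]
 [ 0.002 -0.908 -0.419]
 [-1.    -0.002 -0.   ]] yaw -65.25849506667498
[[-0.    -0.308  0.951 -0.157]
 [ 1.    -0.     0.     0.001]
 [ 0.     0.951  0.308 -0.085]
 [ 0.     0.     0.     1.   ]] [306.52700522   0.         316.85149838]
honey [0.5307 0.2968 0.095 ] plum [0.3767 0.4092 0.088 ] pump [0.4685 0.4073 0.11  ] curd [ 0.6149 -0.1506  0.07  ] cardholder [ 0.5094 -0.3148  0.056 ]
disp top edge [0.46123988 0.08027501 0.153     ] [ 0.43831996 -0.05291836  0.153     ] bottom [0.41076275 0.08670011 0.        ] [ 0.40489099 -0.04910631  0.        ]
shift [-0.1654 -0.1418 -0.2976] twist 0.0 dyaw 0 j7 -0.21
```

```bash
python3 - <<'E'
from h import *
plan([.27,-.59,.35]);plan([.56,-.22,.33])
E
```

```text
shift [-0.1656 -0.001   0.0021] twist 0.0 dyaw 0 j7 -0.21
shift [-0.1385 -0.2872 -0.5555] twist 0.0 dyaw 0 j7 -0.21
```

send_rows --commands '[[100, [-0.14, 0, 0], 0], [100, [-0.14, 0, 0], 0], [100, [-0.14, -0.14, -0.28], 0], [100, [-0.14, -0.287, -0.555], 0], [100, [-0.14, -0.287, -0.555], 0], [100, [-0.14, -0.287, -0.555], 0], [100, [-0.14, -0.287, -0.555], 0], [100, [-0.14, -0.287, -0.555], 0], [100, [-0.14, -0.287, -0.555], 0], [100, [-0.14, -0.287, -0.555], 0], [100, [-0.14, -0.287, -0.555], 0], [100, [-0.14, -0.287, -0.555], 0], [100, [-0.14, -0.287, -0.555], 0], [100, [-0.14, -0.287, -0.555], 0], [100, [-0.14, -0.287, -0.555], 0]]'

```text
t: 1.6
tcp_pos: [0.5589, -0.2226, 0.3313]
orientation: [-0.69, -0.15, 0.691, -0.151]
contact_force: [-0.3, 0.2, -0.4]
grip_width: 0.0916
```

```bash
python3 - <<'E'
from h import *
s=observe(); print(s["t"],s["tcp_pos"],s["joint_positions"].round(2)); im,D=cams.read_camera("wrist"); cv2.imwrite("pics/w1.png",im); K,T=cam("wrist",s); np.savez("pics/w1.npz",D=D,K=K,T=T)
E
```

```text
1.6 [ 0.5589463  -0.22257813  0.33126573] [ 0.81  0.36 -0.63  1.54  0.22  1.31 -0.99]
```

View pics/w1.png

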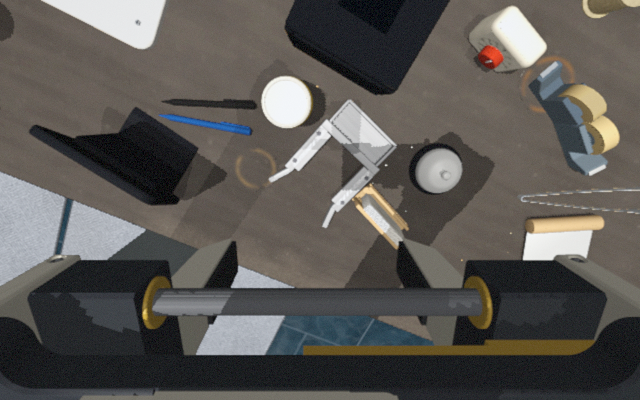

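The wrist view shows the dock: tray corners at (349,100) and (396,145), flare tips at (272,180) and (326,227). The curd jar is at (287,102), the card holder at (382,212) beside the right rail, and the display at (130,155).

```bash
python3 - <<'E'
from h import *
z=np.load("pics/w1.npz"); K,T,D=z["K"],z["T"],z["D"]; im=cv2.imread("pics/w1.png")
P=cloud(K,T,D); x0,y0=260,90
hi=lambda a:a[y0:y0+150,x0:x0+160]
h=cv2.cvtColor(im,cv2.COLOR_BGR2HSV); print("table z",P[250,250],P[170,360])
Z=hi(P[...,2]); col=np.clip(Z/0.03*255,0,255).astype(np.uint8)
cv2.imwrite("pics/zoomdock.png",np.hstack([cv2.resize(hi(im),None,fx=4,fy=4,interpolation=cv2.INTER_CUBIC)[:, 40:440],cv2.resize(cv2.cvtColor(col,cv2.COLOR_GRAY2BGR),None,fx=4,fy=4,interpolation=cv2.INTER_NEAREST)[:,40:440]]))
E
```

```text
table z [ 0.36143553 -0.18396206  0.00061954] [ 0.57228731 -0.29161443  0.01623299]
```

View pics/zoomdock.png

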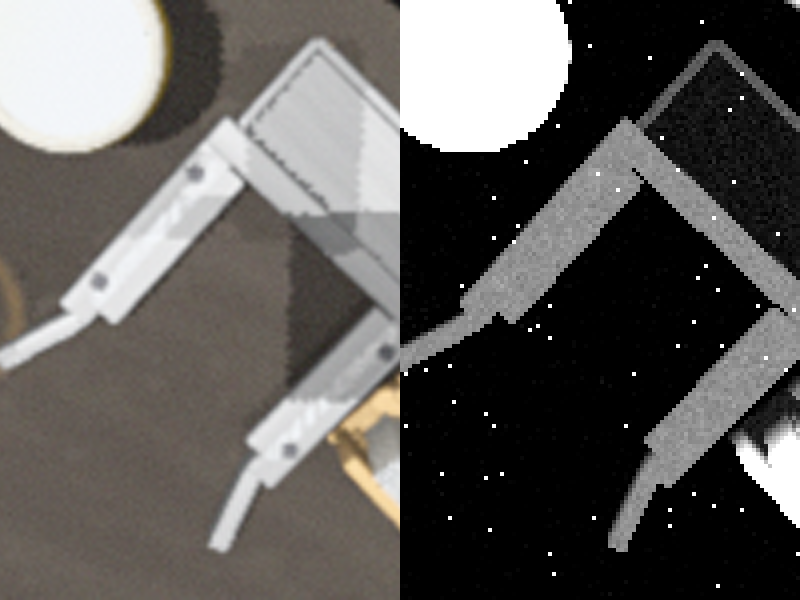

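```bash
python3 - <<'E'
from h import *
z=np.load("pics/w1.npz"); K,T,D=z["K"],z["T"],z["D"]
g=lambda x,y,zz=.018:ray(K,T,270+x/4-.375,90+y/4-.375,zz)[:2]
Q={n:g(*p) for n,p in dict(LoF=(62,305),RoF=(270,487),LoB=(228,118),LiF=(112,325),LiB=(245,182),RiF=(247,440),RiB=(378,308),tl=(5,368),tr=(220,550)).items()}
for n in Q: print(n,Q[n].round(4))
a=lambda d:np.degrees(np.arctan2(d[1],d[0]))
print("x-angle",a(Q["LoB"]-Q["LoF"]),a(Q["LiB"]-Q["LiF"]),a(Q["RiB"]-Q["RiF"]),"y-90",a(Q["LoF"]-Q["RoF"])-90,a(Q["LiF"]-Q["RiF"])-90)
print("width",np.linalg.norm(Q["LoF"]-Q["RoF"]),np.linalg.norm(Q["LiF"]-Q["RiF"]),np.linalg.norm(Q["LiB"]-Q["RiB"]),"len",np.linalg.norm(Q["LiB"]-Q["LiF"]))
# model points -> rigid fit
M=dict(LoF=(-42,57),RoF=(-42,-57),LiF=(-35,35),LiB=(40,35),RiF=(-35,-35),RiB=(40,-35))
A=np.array([M[k] for k in M])/1e3; B=np.array([Q[k] for k in M]); a0,b0=A.mean(0),B.mean(0)
U,S,V=np.linalg.svd((A-a0).T@(B-b0)); Rm=V.T@U.T; t=b0-Rm@a0
print("dock",t,"ang",a(Rm[:,0]),"det",np.linalg.det(Rm)); print(((A@Rm.T+t-B)*1000).round(1))
print("mouth",Rm@[-.08,0]+t)
P=cloud(K,T,D)
for n,m in dict(curd=(P[...,2]>.06)&(P[...,2]<.08)&(P[...,0]>.5)&(P[...,1]>-.2)&(P[...,1]<-.08),).items():
    q=P[m]; print(n,q[:,:2].min(0),q[:,:2].max(0))
q=P[140:260,345:420].reshape(-1,3);q=q[(q[:,2]>.04)&(q[:,2]<.07)&(q[:,1]<-.28)];print("card",q[:,:2].min(0),q[:,:2].max(0))
E
```

```text
LoF [ 0.53   -0.1824]
RoF [ 0.4958 -0.2886]
LoB [ 0.6204 -0.2112]
LiF [ 0.5308 -0.2032]
LiB [ 0.602  -0.2269]
RiF [ 0.5101 -0.2714]
RiB [ 0.58   -0.2946]
tl [ 0.4973 -0.1716]
tr [ 0.4622 -0.2818]
x-angle -17.670722996154364 -18.431181719262884 -18.381967444269257 y-90 -17.82640704606024 -16.871942137643998
width 0.11156354319726403 0.07128452374126641 0.07119677196916623 len 0.07506514770365615
dock [ 0.55316106 -0.24829459] ang -17.86144240670536 det 0.9999999999999997
[[ 0.7  1.2]
 [-0.1 -1.1]
 [-0.2 -1.1]
 [-0.  -0.3]
 [-1.   0.5]
 [ 0.5  0.8]]
mouth [ 0.47701698 -0.2237573 ]
curd [ 0.58680058 -0.19989588] [ 0.69177345 -0.11913114]
card [ 0.48628866 -0.39743529] [ 0.53949514 -0.3052598 ]
```

```bash
python3 - <<'E'
from h import *
plan([.43,.31,.31],-26)
E
```

```text
shift [ 0.0282 -0.7175 -0.139 ] twist -0.4382 dyaw 39.4 j7 -0.99
```

send_rows --commands '[[100, [0, -0.35, -0.07], -0.2], [100, [0, -0.35, -0.07], -0.2], [100, [0, -0.35, -0.07], -0.2], [100, [0, -0.35, -0.07], -0.2], [100, [0, -0.35, -0.07], -0.2], [100, [0.03, -0.717, -0.14], -0.44], [100, [0.03, -0.717, -0.14], -0.44], [100, [0.03, -0.717, -0.14], -0.44], [100, [0.03, -0.717, -0.14], -0.44], [100, [0.03, -0.717, -0.14], -0.44], [100, [0.03, -0.717, -0.14], -0.44], [100, [0.03, -0.717, -0.14], -0.44], [100, [0.03, -0.717, -0.14], -0.44], [100, [0.03, -0.717, -0.14], -0.44], [100, [0.03, -0.717, -0.14], -0.44], [100, [0.03, -0.717, -0.14], -0.44], [100, [0.03, -0.717, -0.14], -0.44]]'

```text
t: 3.35
tcp_pos: [0.4311, 0.3105, 0.3093]
orientation: [0.599, 0.376, -0.599, 0.376]
contact_force: [-0.1, 0.3, -0.6]
grip_width: 0.0921
```

```bash
python3 - <<'E'
from h import *
s=observe(); print(s["t"],s["tcp_pos"],yaw(s),s["joint_positions"].round(2)); im,D=cams.read_camera("wrist"); cv2.imwrite("pics/w2.png",im); K,T=cam("wrist",s); np.savez("pics/w2.npz",D=D,K=K,T=T)
u,v=proj(K,T,[.417,.303,.05]).astype(int);print(u,v)
x0,y0=max(u-100,0),max(v-75,0)
cv2.imwrite("pics/w2z.png",np.vstack([cv2.resize(im,(400,250))[:, :],cv2.resize(im[y0:y0+150,x0:x0+200],(400,300),interpolation=cv2.INTER_CUBIC)])) if 0 else cv2.imwrite("pics/w2z.png",cv2.resize(im[y0:y0+150,x0:x0+200],(800,600),interpolation=cv2.INTER_CUBIC)); print(x0,y0)
E
```

```text
3.35 [0.43106429 0.31053747 0.30933933] -25.799543256603528 [ 0.15  0.32 -1.01  1.73  0.28  1.25 -1.38]
308 175
208 100
```

View pics/w2z.png

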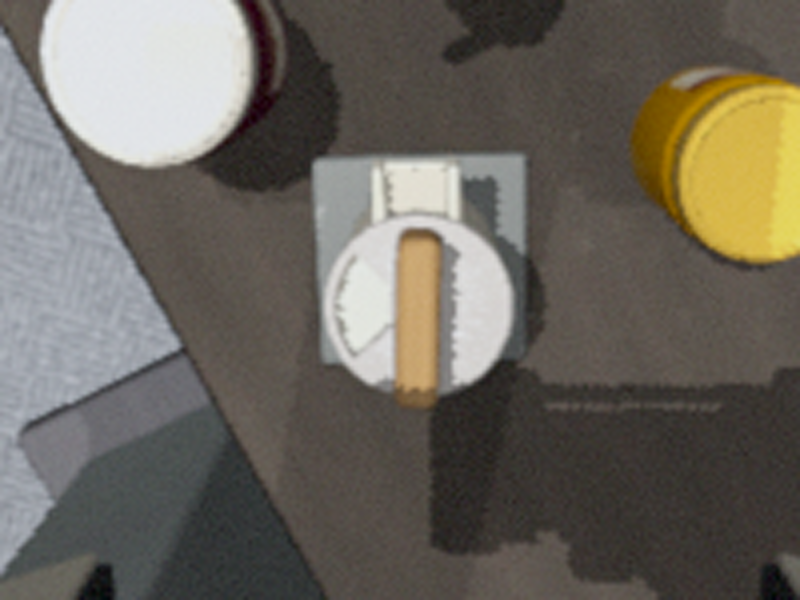

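The crop shows the foot corners at (314,158), (526,155), (524,362) and (322,365), and the lip pointing up. The bar lies along the lip and the opening is to the left, so the cap angle is about +90°.

```bash
python3 - <<'E'
from h import *
z=np.load("pics/w2.npz"); K,T=z["K"],z["T"]
g=lambda x,y,zz:ray(K,T,208+x/4-.375,100+y/4-.375,zz)[:2]
c=np.array([g(*p,.006) for p in [(314,158),(526,155),(524,362),(322,365)]])
print(c.round(4),np.linalg.norm(c-np.roll(c,-1,0),axis=1).round(4),"ctr",c.mean(0))
a=lambda d:np.degrees(np.arctan2(d[1],d[0]))
print("lip ang",a(c[0]-c[3]),a(c[1]-c[2]),a(c[0]-c[1])-90,a(c[3]-c[2])-90)
print("cap ctr",g(419,306,.0815),"diam",np.linalg.norm(g(324,306,.0815)-g(514,306,.0815)),"bar top",g(419,232,.1075),g(416,392,.1075),"lip",g(418,163,.075))
E
```

```text
[[0.4056 0.3586]
 [0.4767 0.3254]
 [0.4429 0.2533]
 [0.3714 0.2865]] [0.0785 0.0796 0.0789 0.0797] ctr [0.4241428  0.30594547]
lip ang 64.65096179124377 64.89952335234308 64.96909089037356 65.04241298673841
cap ctr [0.42456978 0.30680539] diam 0.06108448164782258 bar top [0.4373649  0.33219363] [0.4148666  0.28832175] lip [0.44383722 0.34707386]
```

```bash
python3 - <<'E'
from h import *
plan([.4243,.306,.047],-25.1)
E
```

```text
shift [ 0.3498 -0.0053  0.0095] twist -0.0074 dyaw 0.7 j7 -1.38
```

send_rows --commands '[[100, [0.05, -0.005, 0.0095], -0.0074], [100, [0.15, -0.005, 0.0095], -0.0074], [100, [0.2, -0.005, 0.0095], -0.0074], [100, [0.25, -0.005, 0.0095], -0.0074], [100, [0.3, -0.005, 0.0095], -0.0074], [100, [0.33, -0.005, 0.0095], -0.0074], [100, [0.349, -0.005, 0.0095], -0.0074], [100, [0.349, -0.005, 0.0095], -0.0074], [100, [0.349, -0.005, 0.0095], -0.0074]]'

```text
t: 4.3
tcp_pos: [0.4244, 0.3075, 0.0483]
orientation: [0.597, 0.38, -0.596, 0.38]
contact_force: [0.7, -0.4, -0.6]
grip_width: 0.0918
```

```bash
python3 - <<'E'
from h import *
plan([.4243,.306,.047],-25.1); s=observe(); print(s["contact_force"],s["tcp_pos"])
E
```

```text
shift [0.0018 0.0007 0.0019] twist 0.0012 dyaw -0.1 j7 -1.65
[ 0.74254089 -0.36110893 -0.56439058] [0.42441737 0.30753369 0.04832692]
```

Well aligned. Close on the tub, then lift a little.

send_rows --commands '[[0, [0.001, 0, 0.001], 0], [0, [0.001, 0, 0.001], 0], [0, [0.001, 0, 0.001], 0], [0, [0.001, 0, 0.001], 0], [0, [0.001, 0, 0.001], 0], [0, [0.001, 0, 0.001], 0], [0, [0.001, 0, 0.001], 0], [0, [-0.03, 0, 0.001], 0], [0, [-0.03, 0, 0.001], 0], [0, [-0.03, 0, 0.001], 0]]'

```text
t: 5.3
tcp_pos: [0.4236, 0.3059, 0.0694]
orientation: [0.596, 0.38, -0.596, 0.38]
contact_force: [-0.7, -0.6, -4.8]
grip_width: 0.0586
```

```bash
python3 - <<'E'
from h import *
s=observe(); print(s["contact_force"],s["tcp_pos"],s["ft_torque"],yaw(s))
plan([.424,.306,.25]);plan([.47,-.2,.25],-107.9)
E
```

```text
[-0.70398936 -0.6323504  -4.75600582] [0.42362193 0.30588886 0.06939149] [-0.11914129 -0.05192693  0.04672948] -25.016796208631014
shift [-0.2408  0.0004 -0.0004] twist 0.0 dyaw 0 j7 -1.62
shift [-0.2408  0.3413  0.5851] twist 0.9209 dyaw -82.9 j7 -1.62
```

send_rows --commands '[[0, [-0.06, 0, 0], 0], [0, [-0.12, 0, 0], 0], [0, [-0.18, 0, 0], 0], [0, [-0.24, 0, 0], 0], [0, [-0.24, 0.04, 0.07], 0.09], [0, [-0.24, 0.07, 0.12], 0.18], [0, [-0.24, 0.1, 0.17], 0.27], [0, [-0.24, 0.13, 0.22], 0.36], [0, [-0.24, 0.16, 0.27], 0.45], [0, [-0.24, 0.19, 0.32], 0.54], [0, [-0.24, 0.22, 0.37], 0.63], [0, [-0.24, 0.25, 0.42], 0.72], [0, [-0.24, 0.28, 0.47], 0.81], [0, [-0.24, 0.31, 0.53], 0.88], [0, [-0.24, 0.341, 0.585], 0.921], [0, [-0.24, 0.341, 0.585], 0.921], [0, [-0.24, 0.341, 0.585], 0.921], [0, [-0.24, 0.341, 0.585], 0.921], [0, [-0.24, 0.341, 0.585], 0.921]]'

```text
t: 7.2
tcp_pos: [0.4698, -0.1977, 0.2494]
orientation: [-0.698, 0.109, 0.699, 0.109]
contact_force: [0.3, 1.0, -4.8]
grip_width: 0.0587
```

```bash
python3 - <<'E'
from h import *
s=observe(); print(s["contact_force"],s["tcp_pos"],s["ft_torque"],yaw(s),s["joint_positions"].round(2))
plan([.4628,-.2191,.08],-107.8);plan([.4628,-.2191,.049],-107.8)
im,D=cams.read_camera("top"); K,T=cam("top"); u,v=proj(K,T,[.5,-.23,.1]).astype(int); print(u,v)
cv2.imwrite("pics/t2.png",cv2.resize(im[v-75:v+75,u-100:u+100],(800,600),interpolation=cv2.INTER_CUBIC))
E
```

```text
[ 0.28144223  0.95395612 -4.75437695] [ 0.46981251 -0.1977497   0.24940656] [ 0.08451911  0.09108936 -0.03843785] -107.71907044503443 [ 0.81  0.23 -0.54  1.87  0.14  1.08 -1.66]
shift [ 0.2259  0.0301 -0.    ] twist 0.0009 dyaw -0.1 j7 -1.66
shift [ 2.672e-01  3.010e-02 -1.000e-04] twist 0.0009 dyaw -0.1 j7 -1.66
389 196
```

send_rows --commands '[[0, [0.03, 0.03, 0], 0], [0, [0.09, 0.03, 0], 0], [0, [0.15, 0.03, 0], 0], [0, [0.2, 0.03, 0], 0], [0, [0.23, 0.03, 0], 0], [0, [0.25, 0.03, 0], 0], [0, [0.26, 0.03, 0], 0], [0, [0.264, 0.03, 0], 0], [0, [0.266, 0.03, 0], 0], [0, [0.268, 0.03, 0], 0], [0, [0.268, 0.03, 0], 0]]'

```text
t: 8.35
tcp_pos: [0.4658, -0.2215, 0.0509]
orientation: [0.7, -0.11, -0.697, -0.109]
contact_force: [2.1, 0.6, 3.2]
grip_width: 0.0587
```

```bash
python3 - <<'E'
from h import *
s=observe(); print(s["contact_force"],s["tcp_pos"],s["ft_torque"],yaw(s),s["joint_positions"].round(2))
im,D=cams.read_camera("top"); K,T=cam("top"); u,v=proj(K,T,[.5,-.23,.1]).astype(int)
im2,_=cams.read_camera("wrist"); im3,_=cams.read_camera("scene")
K3,T3=cam("scene"); u3,v3=proj(K3,T3,[.5,-.23,.05]).astype(int)
A=cv2.resize(im[v-50:v+50,u-50:u+50],(400,400),interpolation=cv2.INTER_CUBIC)
B=cv2.resize(im3[v3-50:v3+50,u3-50:u3+50],(400,400),interpolation=cv2.INTER_CUBIC)
cv2.imwrite("pics/t3.png",np.hstack([A,B])); cv2.imwrite("pics/w3.png",im2)
E
```

```text
[2.11051775 0.61260809 3.22944576] [ 0.46575335 -0.22152376  0.05088933] [ 0.2302509  -0.36893983 -0.07316972] -107.86513802271985 [ 0.74  0.52 -0.43  2.01  0.34  0.67 -1.79]
```

View pics/w3.png

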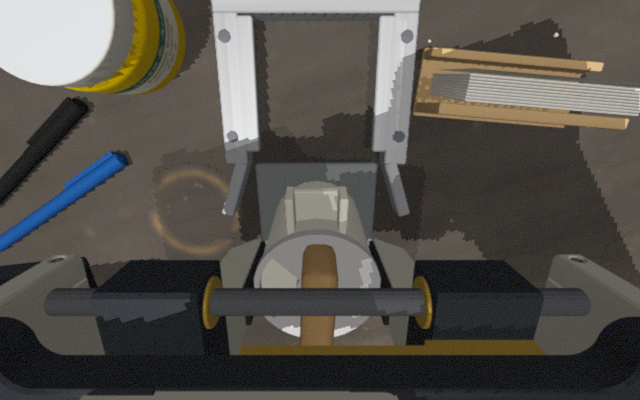

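The wrist view shows the foot's front edge at row 163, columns 258–378, square to the rails and centred between the flare tips at (228,212) and (405,213). It's on the worktop, so I'll release, let it stand and regrip.

send_rows --commands '[[78, [0, 0, 0], 0], [78, [-0.001, -0.0015, 0], 0], [78, [-0.001, -0.0015, 0], 0], [78, [-0.001, -0.0015, 0], 0]]'

```text
t: 8.9
tcp_pos: [0.4626, -0.2198, 0.0494]
orientation: [-0.698, 0.11, 0.699, 0.11]
contact_force: [0.4, 0.0, -0.2]
grip_width: 0.0716
```

```bash
python3 - <<'E'
from h import *
s=observe(); print(s["contact_force"],s["tcp_pos"],s["ft_torque"],yaw(s),s["grip_width"])
im2,D=cams.read_camera("wrist"); cv2.imwrite("pics/w4.png",im2); K,T=cam("wrist",s); np.savez("pics/w4.npz",D=D,K=K,T=T)
print("foot z",cloud(K,T,D)[170:180:3,262:280:6,2].round(4).tolist(),"cap z",cloud(K,T,D)[270,345:370:8,2])
c=np.array([.5532,-.2483]); r=np.radians(-17.9); Rm=np.array([[np.cos(r),-np.sin(r)],[np.sin(r),np.cos(r)]])
for n,u,v,z in[("footL",258,163,.006),("footR",378,163,.006),("tipL",228,212,.018),("tipR",405,213,.018)]: print(n,(Rm.T@(ray(K,T,u,v,z)[:2]-c)).round(4))
print("tcp dock",Rm.T@(s["tcp_pos"][:2]-c))
E
```

```text
[ 0.43678298  0.00147711 -0.19523597] [ 0.46255125 -0.21981711  0.04938765] [ 0.01284963 -0.01845853 -0.02130324] -107.89895744309526 0.07164772583209199
foot z [[0.0049, 0.0054, 0.0053], [0.0044, 0.0055, 0.0051], [0.0045, 0.0052, 0.0052], [0.0066, 0.0028, 0.0058]] cap z [0.07950945 0.08006845 0.08099016 0.08042776]
footL [-0.048   0.0385]
footR [-0.048  -0.0408]
tipL [-0.0781  0.0577]
tipR [-0.0788 -0.058 ]
tcp dock [-0.09501524 -0.00075734]
```

send_rows --commands '[[78, [0, -0.001, -0.006], 0], [0, [0, -0.001, -0.006], 0], [0, [0, -0.001, -0.006], 0], [0, [0, -0.001, -0.006], 0], [0, [0, -0.001, -0.006], 0], [0, [0, -0.001, -0.02], 0], [0, [0, -0.001, -0.035], 0], [0, [0, -0.001, -0.05], 0], [0, [0, -0.001, -0.06], 0], [0, [0, -0.001, -0.06], 0]]'

```text
t: 9.95
tcp_pos: [0.5085, -0.2333, 0.0497]
orientation: [0.699, -0.11, -0.698, -0.11]
contact_force: [1.5, -1.3, -1.2]
grip_width: 0.0585
```

```bash
cat >> h.py <<'E'
def dk(p):
    c=np.array([.5532,-.2483]); r=np.radians(-17.9); Rm=np.array([[np.cos(r),-np.sin(r)],[np.sin(r),np.cos(r)]]); return Rm.T@(np.array(p)[:2]-c)
def st():
    s=observe(); print("t",s["t"],"F",s["contact_force"].round(1),"M",s["ft_torque"].round(2),"tcp",s["tcp_pos"].round(4),"dock",dk(s["tcp_pos"]).round(4),"yaw",yaw(s).round(2),"w",s["grip_width"].round(4),"q",s["joint_positions"].round(2)); return s
E
python3 -c "
from h import *
st()"
```

```text
Traceback (most recent call last):
  File "h.py", line 31, in st
    s=observe(); print("t",s["t"],"F",s["contact_force"].round(1),"M",s["ft_torque"].round(2),"tcp",s["tcp_pos"].round(4),"dock",dk(s["tcp_pos"]).round(4),"yaw",yaw(s).round(2),"w",s["grip_width"].round(4),"q",s["joint_positions"].round(2)); return s
                                                                                                                                                                                     ^^^^^^^^^^^^^^^^^^^^^
AttributeError: 'float' object has no attribute 'round'
```

send_rows --commands '[[0, [0, 0, -0.02], 0], [0, [0, 0, -0.035], 0], [0, [0, 0, -0.045], 0], [0, [0, 0, -0.052], 0], [0, [0, 0, -0.055], 0], [0, [0, 0, -0.055], 0]]'

```text
t: 10.55
tcp_pos: [0.5461, -0.2456, 0.0497]
orientation: [0.699, -0.11, -0.698, -0.11]
contact_force: [-1.1, 0.3, 1.5]
grip_width: 0.0584
```

```bash
sed -i 's/s\["grip_width"\].round(4)/round(s["grip_width"],4)/' h.py
python3 - <<'E'
from h import *
s=st(); im2,D=cams.read_camera("wrist"); cv2.imwrite("pics/w5.png",im2); K,T=cam("wrist",s); np.savez("pics/w5.npz",D=D,K=K,T=T)
E
```

```text
t 10.55 F [-1.1  0.3  1.5] M [ 0.16  0.15 -0.04] tcp [ 0.5461 -0.2456  0.0497] dock [-0.0076  0.0004] yaw -107.88 w 0.0584 q [ 0.69  0.64 -0.41  1.8   0.35  0.77 -1.79]
```

send_rows --commands '[[0, [0, 0, -0.004], 0], [0, [0, 0, -0.006], 0], [0, [0, 0, -0.006], 0]]'

```text
t: 10.9
tcp_pos: [0.5501, -0.247, 0.0497]
orientation: [0.699, -0.11, -0.698, -0.11]
contact_force: [-2.3, -0.2, 1.8]
grip_width: 0.0586
```

send_rows --commands '[[0, [0, 0, -0.002], 0], [0, [0, 0, -0.004], 0], [0, [0, 0, -0.004], 0]]'

```text
t: 11.2
tcp_pos: [0.5519, -0.2475, 0.0502]
orientation: [-0.698, 0.11, 0.699, 0.11]
contact_force: [-6.5, 2.6, 9.2]
grip_width: 0.0583
```

send_rows --commands '[[0, [0, 0, -0.002], 0], [0, [0, 0, -0.003], 0], [0, [0, 0, -0.003], 0]]'

```text
t: 11.5
tcp_pos: [0.5533, -0.248, 0.0507]
orientation: [-0.697, 0.11, 0.7, 0.11]
contact_force: [-10.0, 4.4, 15.8]
grip_width: 0.0588
```

```bash
python3 - <<'E'
from h import *
s=st(); im2,D=cams.read_camera("wrist"); cv2.imwrite("pics/w6.png",im2); K,T=cam("wrist",s); np.savez("pics/w6.npz",D=D,K=K,T=T)
E
```

```text
t 11.5 F [-10.    4.4  15.8] M [ 0.82  2.13 -0.08] tcp [ 0.5533 -0.248   0.0507] dock [-0.0001  0.0003] yaw -107.89 w 0.0588 q [ 0.68  0.65 -0.41  1.78  0.35  0.79 -1.78]
```

View pics/w6.png

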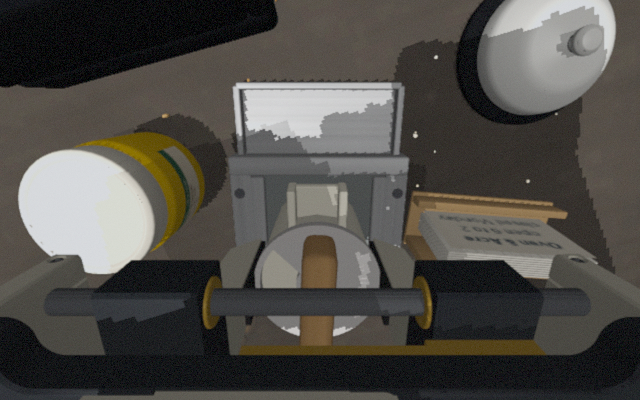

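The foot lies under both lips with its front edge at the stop (row ~176), and the reaction force has built up. Let go and rise.

send_rows --commands '[[80, [0, 0, 0], 0], [80, [0, 0, 0], 0], [80, [0, 0, 0], 0], [80, [0, 0, 0], 0], [80, [-0.06, 0, 0], 0], [80, [-0.12, 0, 0], 0], [80, [-0.2, 0, -0.05], 0], [80, [-0.26, 0, -0.08], 0], [80, [-0.26, 0, -0.08], 0], [80, [-0.26, 0, -0.08], 0]]'

```text
t: 12.55
tcp_pos: [0.6158, -0.2679, 0.2489]
orientation: [0.701, -0.11, -0.696, -0.109]
contact_force: [0.0, -0.2, -0.2]
grip_width: 0.0732
```

```bash
python3 - <<'E'
from h import *
s=st(); im2,D=cams.read_camera("wrist"); cv2.imwrite("pics/w7.png",im2); K,T=cam("wrist",s); np.savez("pics/w7.npz",D=D,K=K,T=T)
u,v=proj(K,T,[.5532,-.2483,.05]).astype(int); x0,y0=u-80,max(v-60,0); print(x0,y0)
cv2.imwrite("pics/w7z.png",cv2.resize(im2[y0:y0+120,x0:x0+160],(800,600),interpolation=cv2.INTER_CUBIC))
E
```

```text
t 12.55 F [ 0.  -0.2 -0.2] M [ 0.06 -0.    0.02] tcp [ 0.6158 -0.2679  0.2489] dock [0.0656 0.0006] yaw -107.89 w 0.0732 q [ 0.7   0.52 -0.48  1.47  0.25  1.2  -1.7 ]
237 169
```

View pics/w7z.png

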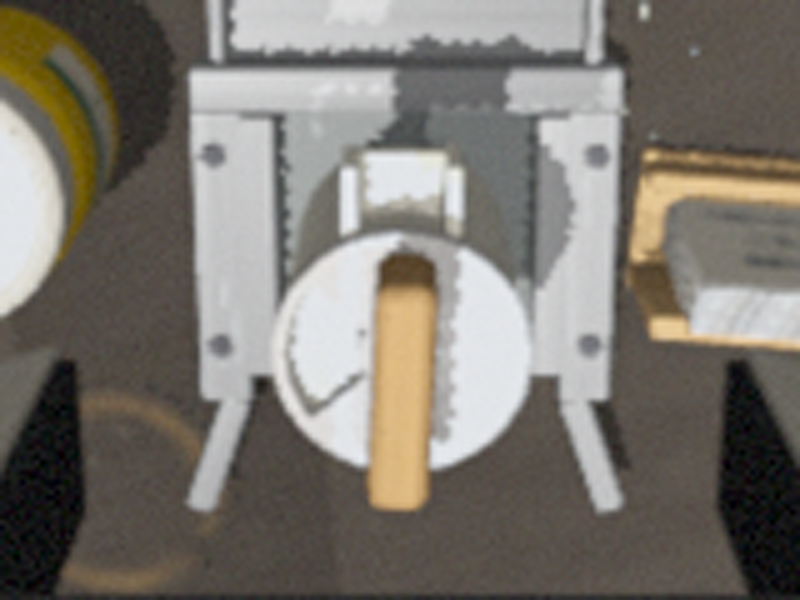

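The canister stands in the dock: cap disc centre at (403,351), lip up at (403,180). The bar's top face runs (407,285)–(398,503) and the opening is to the left. Foot and stop meet.

```bash
python3 - <<'E'
from h import *
z=np.load("pics/w7.npz"); K,T,D=z["K"],z["T"],z["D"]; im=cv2.imread("pics/w7.png")
g=lambda x,y,zz:ray(K,T,237+x/5-.4,169+y/5-.4,zz)[:2]
print("cap",g(403,351,.0815),dk(g(403,351,.0815)))
hsv=cv2.cvtColor(im,cv2.COLOR_BGR2HSV)
P=cloud(K,T,D); m=(P[...,2]>.1025)&(P[...,2]<.115)&(np.linalg.norm(P[...,:2]-[.5532,-.2483],axis=-1)<.045)
q=P[m]; r=cv2.minAreaRect((q[:,:2]*1000).astype(np.float32)); b=cv2.boxPoints(r); print("bar",r,q[:,2].mean(),"n",len(q), "dock ctr",dk(np.array(r[0])/1000))
d=[b[1]-b[0],b[2]-b[1]]; L=max(d,key=np.linalg.norm); print("bar ang",np.degrees(np.arctan2(L[1],L[0])))
for n,x,y,zz in [("lipL",343,195,.075),("lipR",462,195,.075),("lipmid front",403,152,.075),("stopL",195,70,.018),("stopR",620,70,.018),("stopfaceL",280,115,.018),("stopfaceR",540,115,.018),("railFL",203,398,.018),("railFR",608,398,.018)]: print(n,dk(g(x,y,zz)).round(4))
E
```

```text
cap [ 0.55509353 -0.24821624] [0.00177613 0.00066169]
bar ((554.308349609375, -247.3483123779297), (13.958148002624512, 53.414695739746094), 69.7245864868164) 0.10585742360399227 n 558 dock ctr [0.00076219 0.00124628]
bar ang -20.275421
lipL [0.0377 0.0144]
lipR [ 0.0377 -0.0128]
lipmid front [0.0479 0.0007]
stopL [0.0528 0.0549]
stopR [ 0.0528 -0.056 ]
stopfaceL [0.0407 0.033 ]
stopfaceR [ 0.0406 -0.0354]
railFL [-0.0414  0.0565]
railFR [-0.0414 -0.0567]
```

send_rows --commands '[[60, [0, 0, 0], -1], [60, [0, 0, 0], -1], [60, [0, 0, 0], -1], [60, [0, 0, 0], -1], [60, [0, 0, 0], -1], [60, [0, 0, 0], -1], [60, [0, 0, 0], -1], [60, [0, 0, 0], -1], [60, [0, 0, 0], -1], [60, [0, 0, 0], -1], [60, [0, 0, 0], -1], [60, [0, 0, 0], -1]]'

```text
t: 13.8
tcp_pos: [0.6104, -0.2666, 0.2423]
orientation: [-0.571, -0.418, 0.572, -0.415]
contact_force: [-0.0, 1.2, -0.4]
grip_width: 0.0553
```

```bash
python3 - <<'E'
from h import *
st(); plan([.5547,-.2477,.16],69.7)
E
```

```text
t 13.8 F [-0.   1.2 -0.4] M [ 0.05 -0.01  0.03] tcp [ 0.6104 -0.2666  0.2423] dock [0.0601 0.0002] yaw -17.83 w 0.0553 q [ 0.9   0.61 -0.81  1.48  0.45  1.25 -0.27]
shift [ 0.11   -0.0781 -0.0012] twist -0.9726 dyaw 87.5 j7 -0.27
```

send_rows --commands '[[60, [0, -0.078, 0], -0.973], [60, [0, -0.078, 0], -0.973], [60, [0, -0.078, 0], -0.973], [60, [0, -0.078, 0], -0.973], [60, [0, -0.078, 0], -0.973], [60, [0, -0.078, 0], -0.973], [60, [0, -0.078, 0], -0.973], [60, [0, -0.078, 0], -0.973], [60, [0, -0.078, 0], -0.973], [60, [0, -0.078, 0], -0.973], [60, [0, -0.078, 0], -0.973], [60, [0, -0.078, 0], -0.973], [60, [0.05, -0.078, 0], -0.973], [60, [0.1, -0.078, 0], -0.973], [60, [0.11, -0.078, 0], -0.973], [60, [0.11, -0.078, 0], -0.973]]'

```text
t: 15.4
tcp_pos: [0.5554, -0.2486, 0.1612]
orientation: [0.126, 0.697, -0.125, 0.695]
contact_force: [-0.8, 0.3, -0.3]
grip_width: 0.0551
```

```bash
python3 - <<'E'
from h import *
s=st(); plan([.5547,-.2477,.085],69.7)
E
```

```text
t 15.4 F [-0.8  0.3 -0.3] M [ 0.05 -0.16 -0.07] tcp [ 0.5554 -0.2486  0.1612] dock [0.0022 0.0004] yaw 69.59 w 0.0551 q [ 1.13  0.74 -1.1   1.7   0.72  1.16  1.04]
shift [ 0.1016  0.0008 -0.0011] twist -0.0012 dyaw 0.1 j7 1.04
```

send_rows --commands '[[60, [0.04, 0.0008, -0.001], 0], [60, [0.08, 0.0008, -0.001], 0], [60, [0.095, 0.0008, -0.001], 0], [60, [0.1015, 0.0008, -0.001], 0], [60, [0.1015, 0.0008, -0.001], 0], [60, [0.1015, 0.0008, -0.001], 0]]'

```text
t: 16.0
tcp_pos: [0.5572, -0.2484, 0.0878]
orientation: [0.125, 0.695, -0.125, 0.697]
contact_force: [-0.1, 0.3, -0.1]
grip_width: 0.0554
```

```bash
python3 - <<'E'
from h import *
s=st(); im2,D=cams.read_camera("wrist"); cv2.imwrite("pics/w8.png",im2)
E
```

```text
t 16.0 F [-0.1  0.3 -0.1] M [ 0.06 -0.16 -0.01] tcp [ 0.5572 -0.2484  0.0878] dock [0.0038 0.0012] yaw 69.67 w 0.0554 q [ 1.08  0.82 -1.03  1.75  0.81  1.05  0.98]
```

View pics/w8.png

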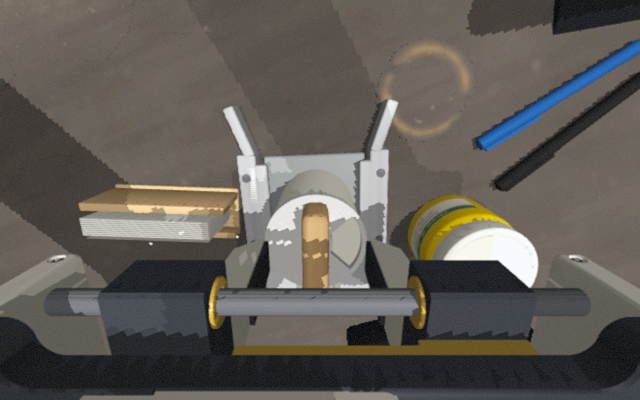

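The fingers straddle the bar (centred at column 316) in the middle of the disc, with the foot back edge at row 155 inside the rails. A fine correction, then close.

send_rows --commands '[[60, [0.003, 0, -0.003], 0], [60, [0.003, 0, -0.003], 0], [60, [0.003, 0, -0.003], 0], [0, [0.003, 0, -0.003], 0], [0, [0.003, 0, -0.003], 0], [0, [0.003, 0, -0.003], 0], [0, [0.003, 0, -0.003], 0], [0, [0.003, 0, -0.003], 0], [0, [0.003, 0, -0.003], 0], [0, [0.003, 0, -0.003], 0], [0, [0.003, 0, -0.003], 0], [0, [0.003, 0, -0.003], 0]]'

```text
t: 17.25
tcp_pos: [0.5537, -0.2476, 0.0838]
orientation: [0.125, 0.696, -0.125, 0.696]
contact_force: [0.3, -0.8, -1.5]
grip_width: 0.0134
```

```bash
python3 - <<'E'
from h import *
s=st()
E
```

```text
t 17.25 F [ 0.3 -0.8 -1.5] M [-0.04 -0.17 -0.01] tcp [ 0.5537 -0.2476  0.0838] dock [0.0003 0.0009] yaw 69.68 w 0.0134 q [ 1.09  0.82 -1.02  1.76  0.81  1.05  0.98]
```

send_rows --commands '[[0, [0, 0, 0], 0.06], [0, [0, 0, 0], 0.12], [0, [0, 0, 0], 0.18], [0, [0, 0, 0], 0.24], [0, [0, 0, 0], 0.3], [0, [0, 0, 0], 0.36], [0, [0, 0, 0], 0.42], [0, [0, 0, 0], 0.48], [0, [0, 0, 0], 0.48]]'

```text
t: 18.15
tcp_pos: [0.5533, -0.2477, 0.0838]
orientation: [0.372, 0.601, -0.373, 0.601]
contact_force: [-1.1, -1.1, -0.7]
grip_width: 0.0137
```

```bash
python3 - <<'E'
from h import *
s=st(); plan([.5540,-.2476,.0838],-17.9,False)
E
```

```text
t 18.15 F [-1.1 -1.1 -0.7] M [-0.12  0.07 -0.04] tcp [ 0.5533 -0.2477  0.0838] dock [-0.0001  0.0006] yaw 26.43 w 0.0137 q [ 1.    0.74 -0.87  1.76  0.68  0.97  0.31]
shift [-0.      0.0009  0.0003] twist 0.4926 dyaw -44.3 j7 0.31
```

send_rows --commands '[[0, [0, 0, 0], 0.06], [0, [0, 0, 0], 0.12], [0, [0, 0, 0], 0.18], [0, [0, 0, 0], 0.24], [0, [0, 0, 0], 0.3], [0, [0, 0, 0], 0.36], [0, [0, 0, 0], 0.42], [0, [0, 0, 0], 0.47], [0, [0, 0, 0], 0.493], [0, [0, 0, 0], 0.493], [0, [0, 0, 0], 0.493]]'

```text
t: 19.25
tcp_pos: [0.5528, -0.2477, 0.0839]
orientation: [-0.571, -0.417, 0.572, -0.417]
contact_force: [-5.6, 0.3, 4.7]
grip_width: 0.014
```

```bash
python3 - <<'E'
from h import *
s=st()
E
```

```text
t 19.25 F [-5.6  0.3  4.7] M [-0.23  1.19  0.06] tcp [ 0.5528 -0.2477  0.0839] dock [-0.0005  0.0004] yaw -17.75 w 0.014 q [ 0.89  0.67 -0.71  1.76  0.54  0.91 -0.36]
```

Turned. Open, rise and look, with the camera now beside the cap.

send_rows --commands '[[50, [0, 0, 0], 0], [50, [0, 0, 0], 0], [50, [0, 0, 0], 0], [50, [0, 0, 0], 0], [50, [-0.05, 0, 0], 0], [50, [-0.11, 0, 0], 0], [50, [-0.17, 0, 0], 0], [50, [-0.22, 0, -0.08], 0], [50, [-0.22, 0, -0.08], 0], [50, [-0.22, 0, -0.08], 0], [50, [-0.22, 0, -0.08], 0]]'

```text
t: 20.35
tcp_pos: [0.5718, -0.1901, 0.2479]
orientation: [-0.571, -0.417, 0.572, -0.417]
contact_force: [0.4, -0.2, -0.6]
grip_width: 0.0459
```

```bash
python3 - <<'E'
from h import *
s=st(); im2,D=cams.read_camera("wrist"); cv2.imwrite("pics/w9.png",im2); K,T=cam("wrist",s); np.savez("pics/w9.npz",D=D,K=K,T=T)
u,v=proj(K,T,[.5532,-.2483,.05]).astype(int); x0,y0=u-80,max(v-60,0); print(x0,y0)
cv2.imwrite("pics/w9z.png",cv2.resize(im2[y0:y0+120,x0:x0+160],(800,600),interpolation=cv2.INTER_CUBIC))
P=cloud(K,T,D); m=(P[...,2]>.1025)&(P[...,2]<.115)&(np.linalg.norm(P[...,:2]-[.5532,-.2483],axis=-1)<.045)
q=P[m]; r=cv2.minAreaRect((q[:,:2]*1000).astype(np.float32)); b=cv2.boxPoints(r); L=max([b[1]-b[0],b[2]-b[1]],key=np.linalg.norm); print(r,"bar ang",np.degrees(np.arctan2(L[1],L[0])),"ctr",dk(np.array(r[0])/1000))
E
```

```text
t 20.35 F [ 0.4 -0.2 -0.6] M [-0.12 -0.06  0.05] tcp [ 0.5718 -0.1901  0.2479] dock [-0.0002  0.0611] yaw -17.77 w 0.0459 q [ 0.89  0.49 -0.83  1.64  0.38  1.18 -0.34]
235 164
((554.2463989257812, -245.9005889892578), (52.66634750366211, 13.222862243652344), 72.20301055908203) bar ang 72.20306 ctr [0.00025827 0.00260488]
```

View pics/w9z.png

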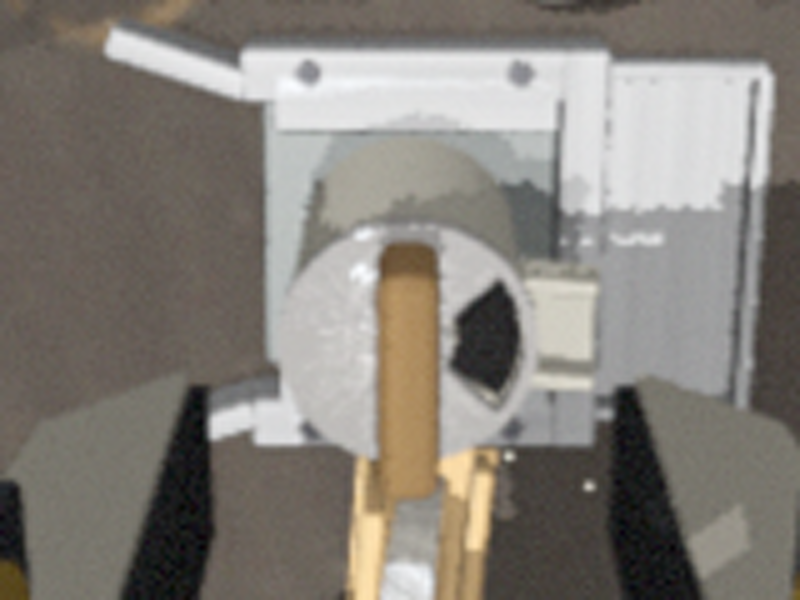

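The dark pour hole shows through the opening at (490,340), on the lip's side, with the bar across the lip direction. The other things stand where they were. A numeric check follows.

```bash
python3 - <<'E'
from h import *
z=np.load("pics/w9.npz"); K,T,D=z["K"],z["T"],z["D"]; im=cv2.imread("pics/w9.png")
g=lambda x,y,zz:dk(ray(K,T,235+x/5-.4,164+y/5-.4,zz))*1000
for n,x,y,zz in [("cap",408,343,.0815),("lip c1",600,280,.075),("lip c2",597,388,.075),("foot back1",266,130,.006),("foot back2",270,350,.006),("railF",245,60,.018),("stopface",558,140,.018),("railFnear",255,440,.018),("stop outer",606,60,.018)]: print(n,g(x,y,zz).round(1))
gray=cv2.cvtColor(im,cv2.COLOR_BGR2GRAY); m=np.zeros_like(gray); m[164+50:164+85,235+85:235+108]=(gray[164+50:164+85,235+85:235+108]<70)
mo=cv2.moments(m,True); u,v=mo["m10"]/mo["m00"],mo["m01"]/mo["m00"]; 
for zz in(.076,.0815): print("dark ctr",zz,(dk(ray(K,T,u,v,zz))*1000).round(1),mo["m00"])
# angular extents: opening edges at cap underside/top, hole edge at .076, about cap centre
c=g(408,343,.0815)
for n,x,y,zz in[("open far",503,282,.0815),("open near",492,408,.0815),("hole near",487,390,.076)]:
    d=g(x,y,zz)-c; print(n,np.degrees(np.arctan2(d[1],d[0])).round(1),np.linalg.norm(d).round(1))
E
```

```text
cap [0.4 3.1]
lip c1 [44.7 16.2]
lip c2 [ 45.1 -11.2]
foot back1 [-38.2  32.4]
foot back2 [-38.8 -32.4]
railF [-41.9  54.6]
stopface [39.7 33.2]
railFnear [-42.6 -54.5]
stop outer [51.4 54.8]
dark ctr 0.076 [19.1  1.8] 188.0
dark ctr 0.0815 [18.8  4.2] 188.0
open far 35.0 26.2
open near -40.0 25.5
hole near -37.8 23.6
```

```bash
python3 - <<'E'
from h import *
for f in("w7","w9"):
    z=np.load(f"pics/{f}.npz"); K,T,D=z["K"],z["T"],z["D"]; g=cv2.cvtColor(cv2.imread(f"pics/{f}.png"),cv2.COLOR_BGR2GRAY)
    c=np.array([.5532,-.2483]); r=np.radians(-17.9); Rm=np.array([[np.cos(r),-np.sin(r)],[np.sin(r),np.cos(r)]])
    for y in(-.028,-.024,.024,.028,.031):
        print(f,y,[int(cv2.getRectSubPix(g,(1,1),tuple(map(float,proj(K,T,[*(Rm@[x,y]+c),.008]))))[0,0]) for x in np.arange(.030,.050,.001)])
E
```

```text
w7 -0.028 [113, 113, 113, 114, 113, 113, 113, 112, 125, 148, 177, 165, 152, 145, 165, 177, 183, 183, 167, 150, 130]
w7 -0.024 [112, 112, 113, 115, 115, 114, 113, 113, 115, 116, 113, 107, 104, 104, 105, 105, 104, 106, 107, 105, 100]
w7 0.024 [171, 175, 181, 186, 188, 186, 181, 176, 178, 185, 200, 204, 206, 208, 216, 215, 212, 208, 207, 195, 169]
w7 0.028 [168, 168, 168, 169, 170, 170, 169, 171, 172, 177, 192, 195, 197, 199, 203, 206, 209, 209, 209, 197, 170]
w7 0.031 [168, 167, 167, 169, 172, 171, 167, 166, 168, 176, 192, 196, 198, 200, 204, 208, 210, 211, 211, 198, 171]
w9 -0.028 [47, 63, 121, 160, 183, 190, 195, 199, 202, 205, 205, 206, 206, 205, 205, 206, 205, 205, 205, 207, 207]
w9 -0.024 [52, 83, 151, 181, 192, 191, 196, 201, 204, 205, 205, 205, 205, 206, 206, 204, 205, 206, 206, 206, 205]
w9 0.024 [164, 166, 165, 164, 164, 165, 166, 165, 161, 139, 118, 130, 189, 211, 219, 221, 221, 223, 224, 225, 223]
w9 0.028 [188, 190, 189, 189, 190, 190, 191, 191, 187, 168, 138, 147, 187, 213, 219, 221, 222, 224, 224, 225, 225]
w9 0.031 [190, 189, 189, 189, 189, 189, 189, 189, 184, 168, 137, 148, 184, 214, 220, 222, 223, 224, 225, 225, 225]
```

Cap, dock and canister agree to about 2 mm and 2°. Any gap at the stop is no more than about 1.5 mm, which leaves the canister on the dock's origin. The gripper is clear, so I'm handing in.

```bash
python3 -c "
from h import *
from workcell import finish_job
st(); print(finish_job())"
```

```text
t 20.4 F [ 0.3 -0.9  0.1] M [-0.06 -0.06  0.02] tcp [ 0.5712 -0.1912  0.2472] dock [-0.0005  0.0599] yaw -17.88 w 0.0461 q [ 0.89  0.49 -0.83  1.64  0.38  1.18 -0.34]
the job is handed in; nothing more can be done
None
```

I lifted the canister out from among the jars and set it down at the dock mouth with its lip toward the closed end. I pushed it under the lips until the force at the stop rose to about 11 N horizontally, then let go. Then I took the cap by its bar, turned it about 88° clockwise, let go and moved the gripper clear. I handed in at 20.4 s.

**Cap:** in the last wrist view the bar is at 72.2°, against 72.1° wanted. The dark pour hole shows through the opening about 19 mm from the dock's origin toward the lip. The opening's edges, read by eye, gave a centre about 2.5° off, which is within the reading error.

**Canister position:** the checks disagreed slightly. The foot's back edge puts the axis about 1.5 mm past the dock's origin, which would be flush with the stop. The cap disc and lip put it at about 0 to 0.4 mm. A thin dark line at the stop may be a gap of up to about 1.5 mm, so the canister may have crept back about 1 mm while the cap turned. I did not push it again, because it would still lie within 2 mm of the dock's origin.

**Other things:** I saw no contact with them in the force readings. I took no final picture of the jars, pump bottle and display at the pick-up spot.

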